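Push the water canister home and snap its latch over

ROBOT

A 6-joint arm with a two-finger parallel gripper is mounted at the origin on the work surface. World frame = base frame: x ahead of the robot, y to its left, z up, the work surface at z = 0. Lengths are in m, angles in rad, forces in N, time in s.
With the tool pointing down it reaches from about 0.4 to 0.825 m from the base axis. Payload 7 kg.
Tool frame: the origin (TCP) lies at the centre of the arm's flange, where the gripper is bolted on; the fingertips stand 178 mm ahead of it and the grasp point (between the pads) lies arm.tcp_to_grasp ahead of it (arm.tcp_to_grasp is the distance from the TCP to the grasp point, in m); z points along the fingers, y is the direction in which the jaws open and shut (so a half turn about z gives the same grasp; the last joint's range is limited). The gripper opens to 88 mm and grips with 3 to 60 N. Pads are 19 mm wide; open, the fingers measure 130 mm over their backs; the gripper's body (78 mm by 193 mm) begins 47 mm behind the grasp point.
Start: joints at [-0.973, 0.359, 0.012, 0, -1.224, -0.288], TCP at [0.206, -0.643, 0.405] pointing down, gripper open.
Joint ranges: [-3.07, 3.07], [-1.43, 2.12], [-1.02, 1.25], [-3.03, 1.67], [-3.05, -0], [-3.03, 3.03]. Speed limits (rad/s): [2.39, 2.39, 3.01, 3.14, 3.14, 3.14].

INTERFACE

Orientations are given as [roll, pitch, yaw] about the fixed x, y, z axes, in that order (R = Rz(yaw) Ry(pitch) Rx(roll)).
In Python, from station import arm gives the robot as it stands.
- The arm moves only by the tool move_arm, never from a script. Its argument "deltas" is a list of rows, each a list of 6 numbers: the shift along the world's x, y, z in mm, then the turn, a rotation vector about the world's x, y, z in degrees. In form: [[tx, ty, tz, ax, ay, az], ...]. A call has exactly 5 rows; each row shifts and turns the commanded pose from where the row before left it; what a row does not reach is not made up. A row lasts 1/12 s, in which the tool goes at most 41.7 mm and 7.16 degrees, less where a joint would pass 70% of its speed; a pose out of reach is approached as far as the arm can. A call with a gripper value outside its range is refused whole. "claw" is the closure in counts, from 0 (fully open) to 255 (shut), set as the call begins (left out, the last holds). The fingers move at their own pace and stop on an object; "squeeze" is the grip in N (left out, the last holds). Time passes only in rows, so rows that do not move let the fingers close, or fill a call up. It gives the time, the measured TCP pose, the force and the opening at its end, in the units of the state.
- arm.get_state(): the state, without advancing time (a new reading comes with each control period).
- arm.grab_frame(name): name is "scene" or "side" or "wrist"; returns the picture (400x640x3 uint8, red, green, blue); there is no depth.
- arm.calibration(name): a dict with "intrinsics" (3x3 intrinsics, pixels), "k1" (the pictures are not rectified: a ray, as slopes to the right and down, at radius r is drawn at 1 + k1 r^2 times it, then the intrinsics apply), "T" (4x4, takes a point from camera to world coordinates); the wrist camera has in their place "mount" (4x4, takes a point from camera to tool coordinates, whose origin is the TCP and whose axes are the flange's). Camera axes: x right, y up, looking along -z (the intrinsics and any distortion apply to the point x, -y, -z); pixel columns grow to the right and rows downward; lengths in m; the calibration is good to about 2 mm. A picture is of the moment at which its call begins: read the wrist's pose just before it. calibration takes no time and is no camera call.
- arm.job_done(): hands the job in, once; it reports no verdict.
Trained networks look in the newest picture that a camera, given by its name, has taken for a name from the list of things; names that differ only in an ending like _2 or _b are one class to them, and where a whole thing is asked for, a point or a joint stands for the part that bears it (a point fixed in the world has none). Each returns a list of dicts, best first, with "score" (0 to 1); they miss things now and then, are a little off and sometimes report something else, mostly with a low value. They report only what shows in the picture. A call takes as long as a camera call. They do not tell look-alikes from the thing itself.
- arm.spot_in(thing, camera): "xy" ([column, row] in pixels, amid what is visible of it).
- arm.masks_of(thing, camera): "pixels" (400x640 bool, what is visible of it) and "xy" ([column, row] in pixels, amid what is visible of it).
- arm.spot_point(thing, camera): "xy" ([column, row] in pixels: a listed point, or the origin of a listed thing).
The state is a dict: "t": time; "q": joint angles; "qd": joint speeds; "joint_efforts": joint torques, N m; "eef_pos": TCP position; "ee_rot": TCP orientation; "force": force on the tool from outside, world axes, zero at the start; "moment": the same for the moment, N m; "width": finger opening in m.
Only numpy, scipy, OpenCV 4.12 (cv2) and the standard library are available. Lean on these libraries where they do the work, as an engineer would, in place of code of your own. Each camera call takes 0.05 s, during which the arm holds its last target. There are 200 camera calls.

TASK

One of the two water canisters has slid part of the way out of its cradle and its latch bar stands open. With the fingertips, push that canister fully home against the rear stop of its cradle, then flip the latch bar over past its centre so that it snaps down across the canister's front. Push only and lift nothing; leave the other, already latched canister and everything else lying around as they are.

Things in the scene. Friction and masses are not known exactly. Their poses are not given: they have to be found in the camera images.
- cradle: The cradle to work on: aluminium plate 6 mm thick on the mat, x -190 to +100 mm, y -122 to +92 mm. Origin: underside of the plate, below the centre of a fully home canister; +x = the way the canister is pushed home (away from the robot), y to the left of that, z up. Side rails 40 mm high (inner faces y = +-66 mm, x -80 to +90 mm). Latch bracket at the front right, top at z = 58 mm.
- cradle_stop (a point): Middle of the inner face of the cradle's rear stop wall, at cradle (+80, 0, +33) mm; the wall is 148 mm wide and its top is at z = 61 mm. The canister is fully home when its rear face rests on it.
- canister: Canister to push home, 40 to 90 mm out of cradle towards the robot. Loose, white, nearly empty (0.4 to 0.9 kg), 160 (x) x 120 (y) x 100 mm high, edges rounded 12 mm; 50 mm screw cap at x = +48 rising to 124 mm; carrying handle on top, x -55 to +10, rising to 135 mm. Origin: centre of the underside, axes as the cradle's. Home: origin at cradle (0, 0, +6) mm. Sliding it takes 2 to 11 N.
- canister_face (a point): Centre of the flat front face (towards the robot) of canister, 50 mm above its underside, 80 mm from its origin along -x: a good place to push along cradle +x.
- latch (a joint): Latch bar of cradle, rad: 0 = open (leans 26 degrees out to cradle -y, held by its spring), 0.45 = upright, about 0.6 = dead centre of the over-centre spring, 2.02 = closed: level across the canister's front, pointing along cradle +y. Past dead centre the spring carries it over by itself. Pushing near the tip along cradle +y takes 1 to 2 N at first, less towards the centre.
- latch_pivot (a point): Hinge axis of that latch bar, at cradle (-96, -95, +50) mm; the axis runs along cradle x, so the bar swings in the plane cradle x = -96 mm.
- latch_tip (a point): Centre of the 22 mm ball at the end of that latch bar, 115 mm from the pivot; the steel bar is 12 mm thick. Open, it is 50 mm outwards (cradle -y) of the pivot and 104 mm above it, its top 165 mm above the cradle's origin; upright, its top rises to 176 mm. Pushed at or just below the ball it passes under the gripper's body.
- cradle2: The other cradle, about 310 mm to the left or right of the first one, of the same make and axes, with its latch closed. To be left alone.
- canister2: The other canister, of the same make and size as canister, already home and latched in cradle2. To be left alone.
- latch2 (a joint): Angle of the latch bar of cradle2, rad: 0 = closed (as it is), -2.02 = open. To be left alone.
- coupling: Brass hose coupling, 36 mm in diameter, 36 mm high, standing on the mat behind and between the cradles; origin at the centre of its underside. Bystander.
- seal: Rubber sealing ring, 48 mm in diameter, 8 mm high, lying on the mat between the cradles; origin at the centre of its underside. Bystander.
- jar: Clear jar with steel lid, 56 mm in diameter, 75 mm high, left on the table; origin at the centre of its underside. Bystander.
- driver: Screwdriver lying on the table on the right; origin on its underside. Bystander.
- mug: White mug, 76 mm in diameter, 85 mm high, on the left of the table; origin at the centre of its underside. Bystander.
- torch: Black torch, 120 mm long, 36 mm thick, lying on the right of the table; origin on its underside. Bystander.
- wrench: Wrench lying on the table on the right, near the robot; origin on its underside. Bystander.
Mind the look-alikes: they are no part of the job. What is shaped like the canister but orange or yellow is not meant.

How it is judged:
On the way, in this order (a step that is already met when the one before it is completed fails the run):
1. the canister is fully home against the rear stop (x of canister in the frame of cradle between -0.005 and 0.006 m and y of canister in the frame of cradle between -0.012 and 0.012 m and z of canister in the frame of cradle below 0.012 m and angle between canister's own z axis and vertical below 0.06 rad and angle between the x axis of canister and the x axis of cradle, either way round below 0.08 rad), for 0.2 s.
2. the latch bar has snapped over to its closed position (value of joint latch above 1.9 rad), for 0.2 s.
At the end, for the whole second after the job is handed in: The canister stands level in its cradle, its origin within 5 mm of fully home along the cradle and 12 mm sideways, turned less than 0.08 rad, at rest; its latch bar is closed (joint above 1.90 of 2.02 rad) and still; the other latch is still closed (all of step 1 and value of joint latch above 1.9 rad and linear speed of canister below 0.01 m/s and velocity of joint latch between -0.1 and 0.1 rad/s and value of joint latch2 above -0.15 rad); the robot touches nothing.
It fails at once if the canister is lifted or tipped (z of canister in the frame of cradle above 0.02 m or angle between canister's own z axis and vertical above 0.2 rad).
It fails at once if the other canister or its latch is disturbed (distance of canister2 from where it was at the start of the episode above 0.012 m or value of joint latch2 below -0.25 rad).
It fails at once if a bystander is moved (distance of any of coupling, seal, jar, driver, mug, torch, wrench from where it was at the start of the episode above 0.03 m).
It also fails if it takes over 48 s, if anything falls off the work surface, if the arm or the gripper's body presses on something with over 40 N, if the wrist force passes 120 N, or if a joint passes its speed limit or range.

## Working session

There is one attempt and no reset: what is moved stays moved. The work goes in short steps, Python scripts to look and compute and a tool call to move; the robot and the scene stay as the last step left them, time stands still between calls to the robot, and variables do not carry over. Pictures are saved under pics/ and viewed, about 8 in all and at most 12, crops included, and the job is handed in when it is done.

Besides the shell and the picture viewer there is one more tool, called after "Request:" as a command line: name --pt "numbers of a row" for each row, then --argument value for the rest. move_arm: Moves the arm, as the interface text tells. Its arguments: {"type":"object","properties":{"deltas":{"type":"array","items":{"type":"array","items":{"type":"number"}}},"claw":{"type":"number"},"squeeze":{"type":"number"}},"required":["deltas"]}

```bash
mkdir -p pics
cat > h.py <<'E'
import numpy as np, cv2
from station import arm
def ray(cam,xy,T=None):
    c=arm.calibration(cam); K=np.array(c["intrinsics"]); k1=c["k1"]
    d=np.array([(xy[0]-K[0,2])/K[0,0],(xy[1]-K[1,2])/K[1,1]]); u=d.copy()
    for _ in range(20): u=d/(1+k1*(u@u))
    T=np.array(c["T"]) if T is None else T
    return T[:3,3],T[:3,:3]@np.array([u[0],-u[1],-1.])
def atz(cam,xy,z,T=None):
    o,d=ray(cam,xy,T); return o+d*(z-o[2])/d[2]
def proj(cam,P,T=None):
    c=arm.calibration(cam); K=np.array(c["intrinsics"]); T=np.array(c["T"]) if T is None else T
    p=np.linalg.inv(T)@np.r_[P,1]; u=np.array([p[0],-p[1]])/-p[2]; u=u*(1+c["k1"]*(u@u))
    return K[:2,:2]@u+K[:2,2]
def tri(r1,r2):
    A=[];b=[]
    M=np.zeros((3,3));v=np.zeros(3)
    for o,d in (r1,r2):
        d=d/np.linalg.norm(d);P=np.eye(3)-np.outer(d,d);M+=P;v+=P@o
    return np.linalg.solve(M,v)
E
python3 - <<'E'
from h import *
for c in("scene","side"):
    f=arm.grab_frame(c); cv2.imwrite(f"pics/{c}0.png",f[:,:,::-1])
    print(c,np.round(arm.calibration(c)["T"],2).tolist())
    for t in("canister","canister_face","cradle","cradle_stop","latch_pivot","latch_tip"):
        print(t,[(round(d["score"],2),np.round(d["xy"]).tolist()) for d in arm.spot_point(t,c)])
print(arm.get_state())
print(arm.tcp_to_grasp)
E
```

```text
scene [[-0.19, -0.8, 0.56, 1.25], [0.98, -0.16, 0.1, 0.12], [0.01, 0.57, 0.82, 1.19], [0.0, 0.0, 0.0, 1.0]]
canister [(0.96, [363.0, 260.0]), (0.95, [434.0, 180.0]), (0.94, [251.0, 253.0]), (0.93, [273.0, 154.0])]
canister_face [(0.6, [462.0, 180.0])]
cradle [(0.58, [358.0, 273.0]), (0.39, [354.0, 292.0])]
cradle_stop [(0.91, [355.0, 296.0])]
latch_pivot [(0.65, [336.0, 231.0]), (0.26, [166.0, 176.0])]
latch_tip [(0.71, [319.0, 205.0]), (0.61, [153.0, 223.0])]
side [[-0.98, 0.14, -0.14, 0.35], [-0.2, -0.68, 0.7, 0.92], [0.0, 0.72, 0.7, 1.06], [0.0, 0.0, 0.0, 1.0]]
canister [(0.82, [304.0, 178.0]), (0.74, [390.0, 327.0]), (0.74, [314.0, 247.0]), (0.61, [289.0, 250.0]), (0.59, [404.0, 192.0]), (0.42, [327.0, 374.0])]
canister_face [(0.89, [430.0, 175.0]), (0.86, [383.0, 346.0]), (0.82, [315.0, 248.0])]
cradle [(0.74, [275.0, 249.0]), (0.53, [370.0, 133.0])]
cradle_stop [(0.77, [249.0, 237.0]), (0.62, [275.0, 248.0])]
latch_pivot [(0.91, [311.0, 221.0]), (0.52, [303.0, 177.0]), (0.3, [302.0, 180.0])]
latch_tip [(0.67, [316.0, 189.0])]
{'t': 0.7, 'q': array([-9.72894674e-01,  3.58526259e-01,  1.18762499e-02, -5.28209982e-06,
       -1.22408711e+00, -2.88087377e-01]), 'qd': array([-6.02484379e-04,  1.78415645e-04, -4.56265985e-05,  9.99428514e-04,
       -1.68150235e-03,  2.23675394e-04]), 'joint_efforts': array([ 3.07490882e-05, -5.82163703e+01,  2.93247324e+01,  7.00102553e+00,
        1.25288742e-02, -2.74442579e-05]), 'eef_pos': array([ 0.20575177, -0.6428329 ,  0.40469766]), 'ee_rot': array([-3.14153730e+00,  2.15838898e-05, -2.83178017e+00]), 'force': array([0.01553926, 0.53822059, 0.66338363]), 'moment': array([-0.06571203,  0.04032071, -0.01669355]), 'width': 0.08749076536321823}
0.1593
```

View pics/scene0.png

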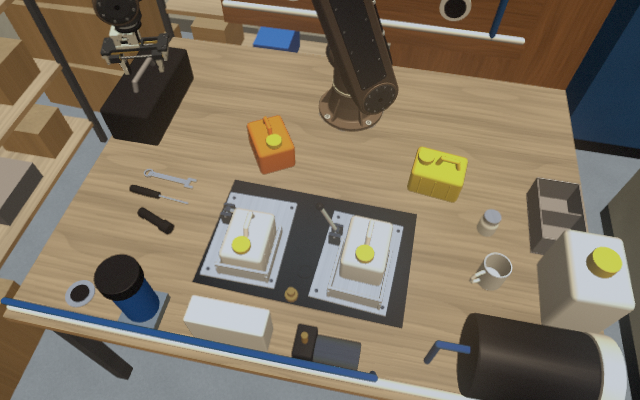

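View pics/side0.png

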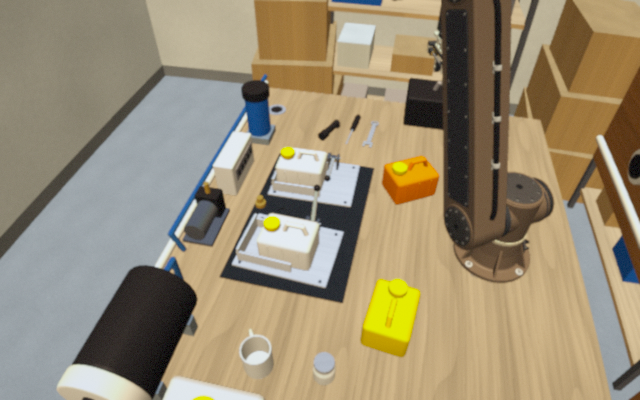

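Candidates: white canister with open latch at scene (363,250), white latched one at (250,240), orange one at (272,145), yellow one at (438,175). I choose the white one at (363,250), with the open bar at (319,205). The close crop comes next.

Run:
```python
from h import *
a=cv2.imread("pics/scene0.png")[190:325,300:430]; b=cv2.imread("pics/side0.png")[165:300,220:365]
cv2.imwrite("pics/crop.png",np.hstack([cv2.resize(a,(390,405),interpolation=cv2.INTER_CUBIC),cv2.resize(b,(405,377),interpolation=cv2.INTER_CUBIC,).__class__(cv2.copyMakeBorder(cv2.resize(b,(405,377)),0,28,0,0,0)) if 0 else cv2.copyMakeBorder(cv2.resize(b,(405,377),interpolation=cv2.INTER_CUBIC),0,28,0,0,0)]))
from scipy.optimize import least_squares
obs=[("scene",(355,296),(80,0,33)),("scene",(336,231),(-96,-95,50)),("scene",(319,205),(-96,-145,154)),
("side",(249,237),(80,0,33)),("side",(311,221),(-96,-95,50)),("side",(316,189),(-96,-145,154))]
def W(p,l):
    c,s=np.cos(p[2]),np.sin(p[2]); l=np.array(l)/1000
    return np.array([p[0]+c*l[0]-s*l[1],p[1]+s*l[0]+c*l[1],p[3]+l[2]])
f=lambda p:np.concatenate([proj(c,W(np.r_[p,0.003],l))-xy for c,xy,l in obs])
r=least_squares(f,[.7,0,0],loss="soft_l1",x_scale=[.1,.1,.1]); print(r.x,np.round(f(r.x).reshape(-1,2),1).tolist())
p=np.r_[r.x,.003]
for n,l in dict(c1=(-190,-122,6),c2=(-190,92,6),c3=(100,92,6),c4=(100,-122,6)).items(): print(n,np.round(W(p,l),3),[proj(c,W(p,l)).round() for c in("scene","side")])
for t in("canister","canister_face"): pass
print("cap mid scene369,253/side 271,223:",tri(ray("scene",(367,254)),ray("side",(271,222))))
```

```text
[ 0.66214341  0.13263638 -0.05889233] [[-0.2, 0.4], [-0.3, -0.2], [0.2, 1.8], [-0.2, 0.3], [1.3, 1.6], [0.5, -1.3]]
c1 [0.465 0.022 0.009] [array([334., 211.]), array([343., 232.])]
c2 [0.478 0.236 0.009] [array([403., 226.]), array([326., 287.])]
c3 [0.767 0.219 0.009] [array([386., 315.]), array([232., 265.])]
c4 [0.755 0.005 0.009] [array([309., 296.]), array([258., 214.])]
cap mid scene369,253/side 271,223: [0.6613203  0.13909271 0.13481473]
```

View pics/crop.png

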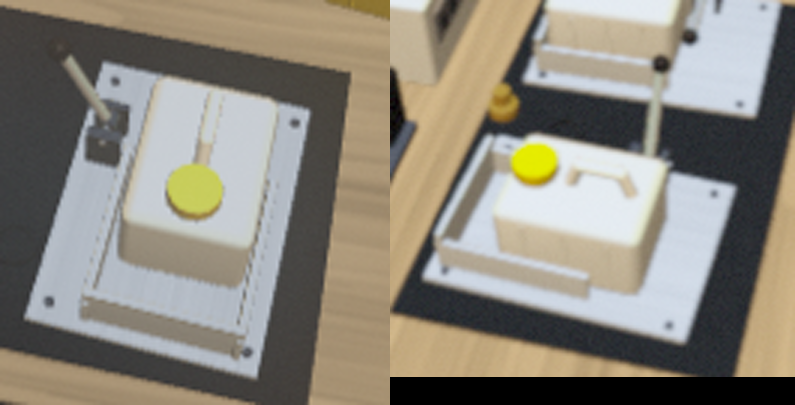

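Crop 1 shows the white canister part way out and the black-balled bar open at (319,205). The fitted plate corners land on the visible ones within about 1 px, and the cap height (0.135 m) agrees with the expected 0.133 m. The canister is about 49 mm out. Next I check clearances and work out the waypoints.

```bash
cat >> h.py <<'E'
P0=np.array([0.6621,0.1326,0.003]); YAW=-0.0589
def W(l):
    c,s=np.cos(YAW),np.sin(YAW); l=np.array(l)/1000
    return P0+[c*l[0]-s*l[1],s*l[0]+c*l[1],l[2]]
def L(w):
    d=np.array(w)-P0; c,s=np.cos(YAW),np.sin(YAW); return 1000*np.array([c*d[0]+s*d[1],-s*d[0]+c*d[1],d[2]])
def tip():
    from scipy.spatial.transform import Rotation as R
    s=arm.get_state(); return L(s["eef_pos"]+R.from_euler("xyz",s["ee_rot"]).as_matrix()[:,2]*.178)
E
python3 - <<'E'
from h import *
print("yellow",atz("scene",(427,157),.12),"orange",atz("scene",(274,141),.12))
print(np.round(arm.calibration("wrist")["mount"],3).tolist())
th=np.radians(15);off=np.array([-178*np.sin(th),0,178*np.cos(th)])
for x in(-170,-138,-89): print(x,np.round(1000*W(np.array([x,2,52])+off)))
for y in(-190,-80): print("latch tcp",np.round(1000*W([-96,y,140+178])))
E
```

```text
yellow [0.28759578 0.27567648 0.12      ] orange [ 0.31837889 -0.19645918  0.12      ]
[[0.0, 0.966, 0.258, 0.068], [1.0, -0.0, -0.001, 0.0], [-0.0, 0.258, -0.966, 0.02], [0.0, 0.0, 0.0, 1.0]]
-170 [447. 147. 227.]
-138 [478. 145. 227.]
-89 [527. 143. 227.]
latch tcp [555. -51. 321.]
latch tcp [562.  58. 321.]
```

Request:
move_arm --pt "30 30 0 0 0 -4.2" --pt "30 30 0 0 0 -4.2" --pt "30 30 0 0 0 -4.2" --pt "30 30 0 0 0 -4.2" --pt "30 30 0 0 0 -4.4" --claw 140

```text
t: 1.12
eef_pos: [0.354, -0.4941, 0.4049]
ee_rot: [-3.141, 0.0, 3.077]
force: [1.2, -0.4, -0.3]
width: 0.06
```

Request:
move_arm --pt "20 36 0 0 0 0" --pt "20 36 0 0 0 0" --pt "20 36 0 0 0 0" --pt "20 36 0 0 0 0" --pt "16 38 0 0 0 0"

```text
t: 1.53
eef_pos: [0.45, -0.3118, 0.4049]
ee_rot: [-3.141, 0.001, 3.082]
force: [1.6, -0.0, 0.5]
width: 0.0396
```

Request:
move_arm --pt "0 40 0 0 0 0" --pt "0 40 0 0 0 0" --pt "0 40 0 0 0 0" --pt "0 40 0 0 0 0" --pt "0 40 0 0 0 0"

```text
t: 1.95
eef_pos: [0.4486, -0.1118, 0.405]
ee_rot: [3.141, 0.001, 3.081]
force: [1.2, 0.8, -0.8]
width: 0.0397
```

Request:
move_arm --pt "0 40 0 0 0 0" --pt "0 40 0 0 0 0" --pt "0 40 0 0 0 0" --pt "0 40 0 0 0 0" --pt "0 40 0 0 0 0"

```text
t: 2.37
eef_pos: [0.4484, 0.0883, 0.4053]
ee_rot: [3.141, 0.001, 3.082]
force: [-0.0, 0.5, -0.4]
width: 0.0397
```

Request:
move_arm --pt "0 12 -20 0.2 -3 0" --pt "0 12 -20 0.2 -3 0" --pt "0 12 -20 0.2 -3 0" --pt "0 12 -20 0.2 -3 0" --pt "-2 11 -20 0.1 -3 0"

```text
t: 2.78
eef_pos: [0.447, 0.1471, 0.3045]
ee_rot: [3.106, 0.263, 3.078]
force: [1.7, -1.0, 0.7]
width: 0.0391
```

Run:
```python
from h import *
print(tip())
a=arm.grab_frame("scene")[100:325,260:480]; b=arm.grab_frame("side")[100:300,220:520]
cv2.imwrite("pics/c2.png",np.hstack([cv2.resize(a,(400,410)),cv2.resize(b,(400,410))])[:,:,::-1])
```

```text
[-169.27488826    7.87674017  129.76223684]
```

View pics/c2.png

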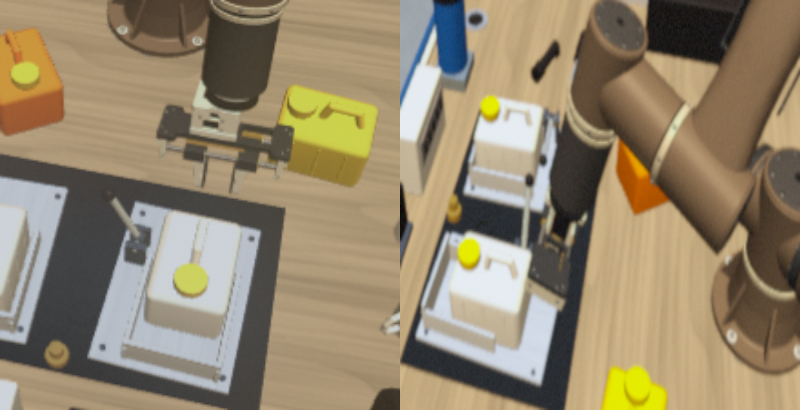

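The tips are 40 mm short of the face, with the canister and latch untouched. I correct the small lateral lean, go down, then push.

Request:
move_arm --pt "0 0 -16 -0.5 0 0" --pt "0 0 -16 -0.5 0 0" --pt "0 0 -16 -0.5 0 0" --pt "0 0 -16 -0.5 0 0" --pt "0 0 -13 0 0 0"

```text
t: 3.3
eef_pos: [0.4479, 0.1458, 0.2279]
ee_rot: [-3.137, 0.263, 3.087]
force: [1.3, -0.5, 0.5]
width: 0.0396
```

Request:
move_arm --pt "6 -0.4 0 0 0 0" --pt "6 -0.4 0 0 0 0" --pt "5 -0.3 0 0 0 0" --pt "5 -0.3 0 0 0 0" --pt "4 -0.2 0 0 0 0"

```text
t: 3.72
eef_pos: [0.4744, 0.1443, 0.2288]
ee_rot: [-3.139, 0.264, 3.086]
force: [-0.3, -0.4, 0.1]
width: 0.0396
```

```bash
python3 -c "
from h import *
print(tip(),arm.get_state()['force'])"
```

```text
[-141.5821192     0.3404281    54.00073031] [-0.27147492 -0.36975789  0.0620744 ]
```

Request:
move_arm --pt "4 -0.2 0 0 0 0" --pt "4 -0.2 0 0 0 0" --pt "4 -0.3 0 0 0 0" --pt "4 -0.3 0 0 0 0" --pt "4 -0.2 0 0 0 0"

```text
t: 4.13
eef_pos: [0.4929, 0.1424, 0.228]
ee_rot: [-3.137, 0.262, 3.087]
force: [-7.0, 0.3, 6.3]
width: 0.0396
```

Request:
move_arm --pt "4 -0.2 0 0 0 0" --pt "4 -0.2 0 0 0 0" --pt "4 -0.3 0 0 0 0" --pt "4 -0.3 0 0 0 0" --pt "4 -0.2 0 0 0 0"

```text
t: 4.55
eef_pos: [0.5129, 0.1412, 0.228]
ee_rot: [-3.137, 0.262, 3.087]
force: [-7.0, -0.4, 5.9]
width: 0.0396
```

Run:
```python
from h import *
print(tip(),arm.get_state()['force'])
a=arm.grab_frame("scene")[170:325,280:430]; b=arm.grab_frame("side")[150:300,220:370]
cv2.imwrite("pics/c3.png",np.hstack([cv2.resize(a,(400,410)),cv2.resize(b,(400,410))])[:,:,::-1])
```

```text
[-103.33528647   -0.78445057   53.09534507] [-7.00238887 -0.35031192  5.86318652]
```

View pics/c3.png

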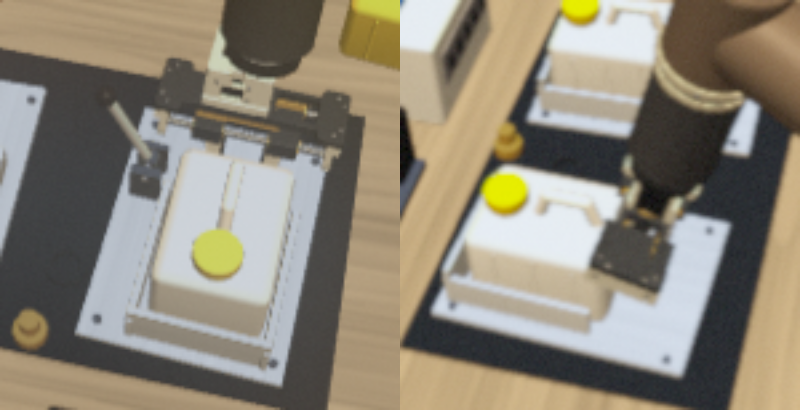

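The canister slides upright at 7 N, with about 14 mm to go, and the bar is clear of the gripper. I push on slowly and watch the force.

Request:
move_arm --pt "3 -0.2 0 0 0 0" --pt "3 -0.2 0 0 0 0" --pt "2 -0.1 0 0 0 0" --pt "2 -0.1 0 0 0 0" --pt "1 0 0 0 0 0"

```text
t: 5.07
eef_pos: [0.5238, 0.1406, 0.2278]
ee_rot: [-3.137, 0.262, 3.087]
force: [-7.0, 0.7, 5.4]
width: 0.0398
```

Request:
move_arm --pt "1 0 0 0 0 0" --pt "1 0 0 0 0 0" --pt "1 0 0 0 0 0" --pt "0 0 0 0 0 0" --pt "0 0 0 0 0 0"

```text
t: 5.48
eef_pos: [0.5266, 0.1406, 0.2278]
ee_rot: [-3.137, 0.262, 3.087]
force: [-7.6, -0.0, 4.6]
width: 0.0398
```

```bash
python3 -c "
from h import *
print(tip(),arm.get_state()['force'])"
```

```text
[-89.67133922  -0.65408779  52.82842341] [-7.56844905 -0.04607621  4.57885827]
```

Request:
move_arm --pt "1 0 0 0 0 0" --pt "1 0 0 0 0 0" --pt "0 0 0 0 0 0" --pt "0 0 0 0 0 0" --pt "0 0 0 0 0 0"

```text
t: 5.9
eef_pos: [0.5271, 0.1405, 0.2277]
ee_rot: [-3.136, 0.261, 3.087]
force: [-24.5, 6.2, 17.4]
width: 0.0396
```

The force jumped to 24 N at tip x ≈ -89 mm, where the rear stop should be, so the canister is home. I back off straight.

Request:
move_arm --pt "-3 0 0 0 0 0" --pt "-10 0.6 0 0 0 0" --pt "-15 1 0 0 0 0" --pt "-15 1 10 0 0 0" --pt "-5 0 35 0 0 0" --claw 255

```text
t: 6.32
eef_pos: [0.4779, 0.141, 0.2685]
ee_rot: [-3.131, 0.255, 3.087]
force: [1.9, -1.8, 0.8]
width: 0.0116
```

Request:
move_arm --pt "0 0 35 0 3 0" --pt "0 0 35 0 3 0" --pt "0 0 35 0 3 0" --pt "0 -20 30 0 3 0" --pt "0 -30 10 0 3 0"

```text
t: 6.73
eef_pos: [0.4821, 0.0951, 0.4234]
ee_rot: [-3.129, 0.006, 3.093]
force: [1.2, -1.1, 0.1]
width: 0.0002
```

Run:
```python
from h import *
print(tip(),arm.get_state()['eef_pos'],arm.get_state()['ee_rot'])
a=arm.grab_frame("scene");A=a[170:325,280:430]; b=arm.grab_frame("side");B=b[150:300,220:370]
cv2.imwrite("pics/c4.png",np.hstack([cv2.resize(A,(400,410)),cv2.resize(B,(400,410))])[:,:,::-1])
for c,f in(("scene",a),("side",b)):
    print(c,"expected cap top",proj(c,W([48,0,130])).round(1),[(round(d["score"],2),np.round(d["xy"]).tolist()) for d in arm.spot_point("latch_tip",c)], proj(c,W([-96,-145,154])).round(1))
    h=cv2.cvtColor(f,cv2.COLOR_RGB2HSV); e=proj(c,W([48,0,130])); m=cv2.inRange(h,(20,120,100),(35,255,255)); yy,xx=np.nonzero(m); k=np.hypot(xx-e[0],yy-e[1])<14; print("yellow centroid",xx[k].mean(),yy[k].mean())
```

```text
[-176.41216503  -50.24279072  242.44792977] [0.48211157 0.09513126 0.42343064] [-3.12892401  0.00581293  3.09331889]
scene expected cap top [360.2 269.6] [(0.59, [319.0, 207.0])] [319.2 206.8]
yellow centroid 360.16104868913857 270.39325842696627
side expected cap top [255.2 217.9] [(0.7, [317.0, 187.0])] [316.5 187.7]
yellow centroid 254.5868544600939 218.3661971830986
```

View pics/c4.png

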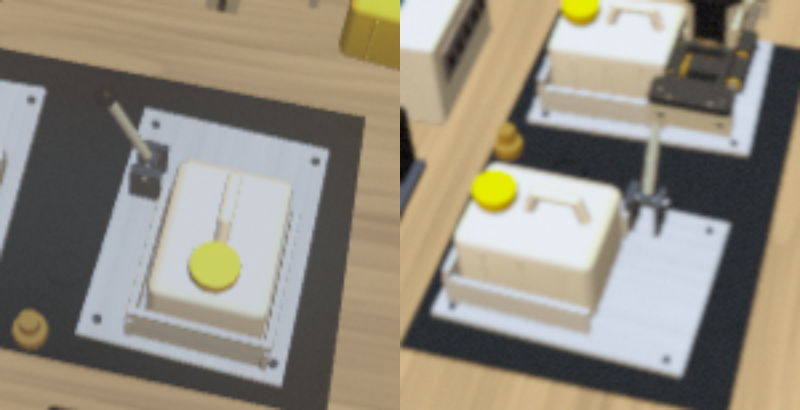

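The canister is home: the cap is within 1 px of its home position in both views, and the latch ball is at its modelled place. Next I move outside the ball.

Request:
move_arm --pt "15 -30 0 0 0 0" --pt "15 -30 0 0 0 0" --pt "15 -30 0 0 0 0" --pt "15 -30 0 0 0 0" --pt "13 -32 0 0 0 0"

```text
t: 7.35
eef_pos: [0.5547, -0.059, 0.4166]
ee_rot: [-3.123, 0.0, 3.09]
force: [0.1, 1.0, -0.2]
width: 0.0007
```

Request:
move_arm --pt "0 0 -25 -0.7 -0.3 0" --pt "0 0 -25 0 0 0" --pt "0 0 -25 0 0 0" --pt "0 0 -20 0 0 0" --pt "0 0 -7 0 0 0"

```text
t: 7.77
eef_pos: [0.5527, -0.0581, 0.3115]
ee_rot: [-3.11, 0.001, 3.089]
force: [-0.5, -1.0, 0.4]
width: 0.0007
```

Run:
```python
from h import *
print(tip(),arm.get_state()['force'],arm.get_state()['ee_rot'])
a=arm.grab_frame("scene")[150:325,230:430]; b=arm.grab_frame("side")[130:300,220:390]
cv2.imwrite("pics/c5.png",np.hstack([cv2.resize(a,(400,350)),cv2.resize(b,(400,350))])[:,:,::-1])
```

```text
[ -97.72752183 -202.36687215  130.58324143] [-0.47298712 -1.02495139  0.38888901] [-3.11042119e+00  9.95862416e-04  3.08874230e+00]
```

View pics/c5.png

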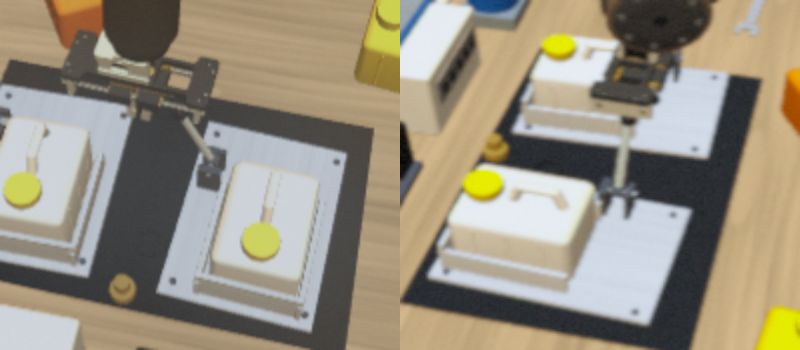

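The finger stands outside the ball, about 20 mm clear, with the body above it. I push along cradle +y (world direction [0.06, 1]).

Request:
move_arm --pt "0.5 6 2 0.8 0 0" --pt "0.5 7 2 0.8 0 0" --pt "0.5 7 2 0 0 0" --pt "0.5 7 0 0 0 0" --pt "0.5 7 0 0 0 0"

```text
t: 8.28
eef_pos: [0.5569, -0.0239, 0.3231]
ee_rot: [-3.139, 0.008, 3.089]
force: [-1.2, -2.1, 2.8]
width: 0.0005
```

Request:
move_arm --pt "0.5 7 0 0 0 0" --pt "0.4 7 0 0 0 0" --pt "0.4 7 0 0 0 0" --pt "0.4 7 0 0 0 0" --pt "0.4 7 0 0 0 0"

```text
t: 8.7
eef_pos: [0.5586, 0.0113, 0.3214]
ee_rot: [-3.14, 0.005, 3.089]
force: [-0.9, -1.1, 1.3]
width: 0.0004
```

Run:
```python
from h import *
print(tip(),arm.get_state()['force'],arm.get_state()['ee_rot'])
a=arm.grab_frame("scene")[150:325,230:430]; b=arm.grab_frame("side")[130:300,220:390]
cv2.imwrite("pics/c6.png",np.hstack([cv2.resize(a,(400,350)),cv2.resize(b,(400,350))])[:,:,::-1])
```

```text
[ -95.26140394 -127.52189758  140.43672194] [-0.91143503 -1.1395572   1.28552264] [-3.13950261  0.00501673  3.08850771]
```

View pics/c6.png

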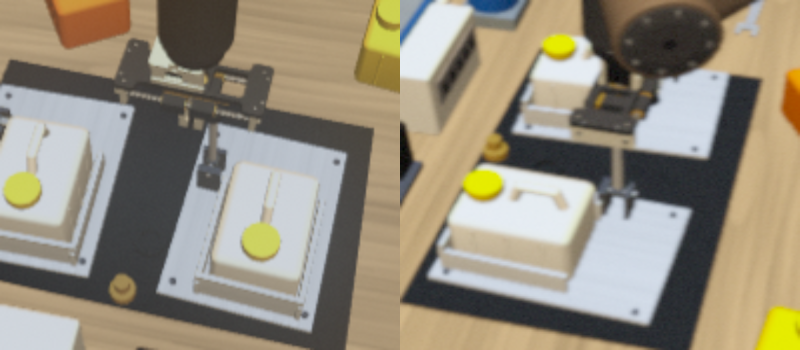

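The bar is now nearly upright and following the finger at about 1–2 N. I continue the push past centre.

Request:
move_arm --pt "0.4 7 0 0 0 0" --pt "0.4 7 0 0 0 0" --pt "0.4 7 0 0 0 0" --pt "0.4 7 0 0 0 0" --pt "0.4 7 0 0 0 0"

```text
t: 9.22
eef_pos: [0.5607, 0.0462, 0.3216]
ee_rot: [-3.139, 0.005, 3.088]
force: [-0.1, 0.1, 0.9]
width: 0.0003
```

Request:
move_arm --pt "0.4 7 0 0 0 0" --pt "0.4 5 0 0 0 0" --pt "0 0 0 0 0 0" --pt "0 0 0 0 0 0" --pt "0 0 0 0 0 0"

```text
t: 9.63
eef_pos: [0.5614, 0.0574, 0.3216]
ee_rot: [-3.139, 0.005, 3.089]
force: [0.1, 0.5, 0.4]
width: 0.0006
```

Run:
```python
from h import *
print(tip(),arm.get_state()['force'])
for c in("scene","side"):
    arm.grab_frame(c); print([(round(d["score"],2),np.round(d["xy"]).tolist()) for d in arm.spot_point("latch_tip",c)],"closed exp",proj(c,W([-96,20,50])).round())
a=arm.grab_frame("scene")[150:325,230:430]; b=arm.grab_frame("side")[130:300,220:390]
cv2.imwrite("pics/c7.png",np.hstack([cv2.resize(a,(400,350)),cv2.resize(b,(400,350))])[:,:,::-1])
```

```text
[-95.15150359 -81.37314154 140.6356039 ] [0.14746373 0.54725087 0.35179264]
[(0.57, [381.0, 233.0])] closed exp [375. 240.]
[(0.69, [301.0, 251.0])] closed exp [302. 251.]
```

View pics/c7.png

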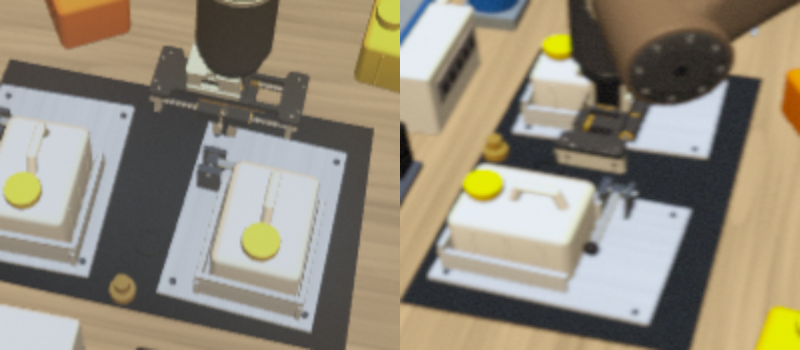

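The bar has snapped over, and its ball shows at the closed position in the side view (301,251; expected 302,251). I lift clear.

Request:
move_arm --pt "0 -3 20 0 0 0" --pt "0 0 25 0 0 0" --pt "-10 0 25 0 0 0" --pt "-10 0 20 0 0 0" --pt "0 0 0 0 0 0"

```text
t: 10.35
eef_pos: [0.5412, 0.0543, 0.4164]
ee_rot: [3.141, 0.012, 3.089]
force: [1.1, 0.2, 0.1]
width: 0.0001
```

Request:
move_arm --pt "0 0 0 0 0 0" --pt "0 0 0 0 0 0" --pt "0 0 0 0 0 0" --pt "0 0 0 0 0 0" --pt "0 0 0 0 0 0"

```text
t: 10.77
eef_pos: [0.5416, 0.0544, 0.4107]
ee_rot: [-3.139, 0.004, 3.088]
force: [0.1, 0.5, 1.0]
width: 0.0005
```

Run:
```python
from h import *
for c in("scene","side"):
    f=arm.grab_frame(c); h=cv2.cvtColor(f,cv2.COLOR_RGB2HSV); e=proj(c,W([48,0,130])); m=cv2.inRange(h,(20,120,100),(35,255,255)); yy,xx=np.nonzero(m); k=np.hypot(xx-e[0],yy-e[1])<14; print(c,"cap",xx[k].mean().round(1),yy[k].mean().round(1),"exp",e.round(1))
    print([(round(d["score"],2),np.round(d["xy"]).tolist()) for d in arm.spot_point("latch_tip",c)])
print(arm.get_state()["force"],arm.get_state()["t"]); arm.job_done()
```

```text
scene cap 360.2 270.4 exp [360.2 269.6]
[]
side cap 254.6 218.3 exp [255.2 217.9]
[(0.49, [297.0, 251.0])]
[-0.05610377 -0.00519579 -0.04682719] 10.9667
the job is handed in; nothing more can be done
```

I pushed the white canister about 49 mm home with the fingertips. It slid at about 7 N, and the force rose to 24 N when it met the rear stop. I then flipped the latch bar past its centre and it snapped closed. I lifted clear and handed the job in at about 11 s of the 48 s limit.

**Canister:** in the last pictures its cap is within 1 px of the fully home position in both the scene and side views.

**Latch bar:** the last side view puts the ball at (297,251), against (302,251) expected for closed. That was a low-score detection (0.49), but it agrees with the close-up taken before I lifted. In the scene view the canister hides the closed ball. The network found nothing there in the last frame, and its earlier report there (381,233 against 375,240 expected) did not quite agree.

**The rest:** the force on the tool was about zero at hand-in. I saw no sign that the arm touched the other canister, its latch or anything lying around. I checked that only by eye in the pictures, not by measurement.

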